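# Tap a block down onto its parallels in the vise

## Task

The aluminium block clamped in the small blue vise has lifted off the two parallels (the dark bar and the brass bar) beneath it: take the nylon drift and press the block down with a firm, steady but gentle push of the drift, never with bare fingers, over each parallel in turn until the block sits on both and grips them. Once the drift is off the block, check by feel: push lightly lengthwise against an end of the dark parallel, then of the brass one; neither may slide any more. Finish with the block level, both parallels gripped and roughly centred, the drift standing upright on the bench clear of the vise, and the bottle, board and counter left where they were.

Things in the scene. Friction and masses are not known exactly. Their poses are not given: they have to be found in the camera images.
- vise: small blue drill vise, bolted to a steel ground plate (165 x 108 mm) that stands 0 to 12 mm proud of the bench. Origin on the plate under the middle of the jaw opening. x: across the jaws, away from the screw handle (fixed jaw at +x, to 66 mm; moving jaw and screw with cross bar at -x, to 105 mm); y: along the jaws (they reach 33 mm to either side); z up. Jaw tops 63 mm above the origin
- vise_bed (a point): middle of the flat bed between the jaws, 30 mm above the vise's origin; the parallels stand on it. Two bolting lugs beside the bed, 15 mm high at x = 20 mm, reach 52 mm to either side
- block: aluminium heat-sink block 60 x 60 x 28 mm (x across the jaws, y along them, z up) between the jaws; origin at the middle of its underside. It starts 3 to 6 mm too high and may lean up to 0.05 rad about the vise's y axis, so that one side is higher. Fully down, its top is 74 mm above the vise's origin, 11 mm above the jaws, and lies level
- block_top (a point): middle of the block's flat top. Jaw friction holds the block wherever it is left; it creeps down under 2 to 5 N. To bed it so that it grips, move in slowly and hold a steady 18 to 22 N for half a second or more (a brief knock is not enough) about 17 mm off its middle towards each parallel in turn, then once more in the middle; over 30 N dents it
- parallel_dark: loose dark steel bar 10 x 110 x 16 mm (width x, length y, height z), 130 g, standing on the bed along the jaws, 22 mm to the -x side of the vise's middle, ends about 22 mm beyond the jaws on both sides. Origin at the middle of its underside. Loose, it slides at about 1 N; gripped, it withstands over 2 N. A push of 2 to 4 N at slow speed is right for the check
- parallel_brass: loose brass bar, the same size and weight, 22 mm to the +x side of the vise's middle
- drift: nylon tapping drift, 100 g, standing upright on the bench: a white foot of 28 mm diameter, 32 mm high, and above its shoulder a red round handle of 18 mm diameter up to 80 mm. Origin at the middle of the foot's underside, z along the handle. Take it by the handle with the fingertips on or just above the shoulder
- flux_bottle: brown bottle with a pointed black cap, 33 mm diameter, 90 mm high, origin at the middle of its underside; a bystander
- board_d: small white circuit board 36 x 50 x 9 mm, origin at the middle of its underside; a bystander
- tally_counter: round light-grey counter 50 x 58 x 23 mm, origin at the middle of its underside; a bystander

How it is judged:
By the outcome, as a careful person would: the job done as asked, in the order asked, and still so for the second after the job is handed in, with the robot touching nothing.
It also fails if it takes over 72 s, if anything falls off the work surface, if the arm or the gripper's body presses on something with over 40 N, if the wrist force passes 120 N, or if a joint passes its speed limit or range.

## Robot

A 6-joint arm with a two-finger parallel gripper is mounted at the origin on a cart in front of the work surface, level with it; the furniture and walls round the work are solid. World frame = base frame: x ahead of the robot, y to its left, z up, the work surface at z = 0. Lengths are in m, angles in rad, forces in N, time in s.
With the tool pointing down it reaches from about 0.2 to 0.875 m from the base axis. Payload 3.4 kg.
Tool frame: the origin (TCP) lies where the fingers leave the gripper's body, on its centre line; the fingertips stand 97 mm ahead of it and the grasp point (between the pads) lies 78 mm ahead of it; z points along the fingers, y is the line along which they close (so a half turn about z gives the same grasp; the last joint's range is limited). The gripper opens to 94 mm and grips with 3 to 60 N. Pads are 16 mm wide; open, the fingers measure 119 mm over their backs; the gripper's body (75 mm by 177 mm) begins 78 mm behind the grasp point.
Start: joints at [1.154, 0.276, 1.505, -0, 1.361, -0.121], TCP at [0.168, 0.55, 0.303] pointing down, gripper open.
Joint ranges: [-2.89, 2.89], [-0.75, 2.08], [0.22, 2.7], [-1.18, 4.32], [0.11, 2.71], [-2.7, 2.7]. Speed limits (rad/s): [2.57, 2.57, 3.14, 3.14, 3.14, 3.14].

## Interface

Orientations are given as [roll, pitch, yaw] about the fixed x, y, z axes, in that order (R = Rz(yaw) Ry(pitch) Rx(roll)).
In Python, from bench import env gives the robot as it stands.
- The arm moves only by the tool send_rows, never from a script. Its argument "rows" is a list of rows, each an object of numbers: "hand": the opening, from -1 (shut) to 1 (fully open); "x", "y", "z": the shift along the tool's x, y, z in units of 60 mm (1.0 is 60 mm); "rx", "ry", "rz": the turn, a rotation vector about the tool's x, y, z in units of 10 degrees (1.0 is 10 degrees). In form: [{"hand": .., "x": .., "y": .., "z": .., "rx": .., "ry": .., "rz": ..}, ...]. A call has 1 to 8 rows; each row shifts and turns the commanded pose from where the row before left it, along the tool's axes as they then stand; what a row does not reach is not made up. A row lasts 1/8 s, in which the tool goes at most 62.5 mm and 10.7 degrees, less where a joint would pass 70% of its speed; a pose out of reach is approached as far as the arm can. A call is refused whole if a number of a shift passes 1 or a number of a turn 1, either way. A call with a gripper value outside its range is refused whole. The fingers move at their own pace and stop on an object; the grip force is fixed at half the most. Time passes only in rows, so rows that do not move let the fingers close. It gives the time, the measured TCP pose, the force, the opening and the grip force at its end, in the units of the state.
- env.sense(): the state, without advancing time (a new reading comes with each control period).
- env.read_camera(name): name is "side" or "top"; returns a dict with "image" (480x640x3 uint8, blue, green, red), "z_map" (480x640 float32, m along the optical axis (not along the pixel's ray), 0 where there is no reading), "fx", "fy", "cx", "cy" (pixels), "R" (3x3) and "t" (3): a world point X has camera coordinates R X + t. Camera axes: x right, y down, z forward; pixel columns grow to the right and rows downward; lengths in m; the calibration is good to about 2 mm. A picture is of the moment at which its call begins.
- env.hand_in(): hands the job in; it is judged then, once.
The state is a dict: "time_s": time; "joint_positions": joint angles; "qd": joint speeds; "tau": joint torques, N m; "tcp_pos": TCP position; "tcp_rot": TCP orientation; "contact_force": force on the tool from outside, world axes, zero at the start; "torque": the same for the moment, N m; "gripper_width": opening from 0.0 (shut) to 1.0 (fully open); "gripper_force": force on a finger pad.
Only numpy, scipy, OpenCV 4.12 (cv2) and the standard library are available. Lean on these libraries where they do the work, as an engineer would, in place of code of your own. Each camera call takes 0.05 s, during which the arm holds its last target. There are 200 camera calls.

## Working session

There is one attempt and no reset: what is moved stays moved. The work goes in short steps, Python scripts to look and compute and a tool call to move; the robot and the scene stay as the last step left them, time stands still between calls to the robot, and variables do not carry over. Pictures are saved under pics/ and viewed, at most 10 in all, crops included, and the job is handed in when it is done.

Besides the shell and the picture viewer there is one more tool, called after "Call:" by a JSON object that holds its "method" and its "body". send_rows: Moves the arm, as the interface text tells. Its arguments: {"type":"object","properties":{"rows":{"type":"array","items":{"type":"object","properties":{"hand":{"type":"number"},"x":{"type":"number"},"y":{"type":"number"},"z":{"type":"number"},"rx":{"type":"number"},"ry":{"type":"number"},"rz":{"type":"number"}}}}},"required":["rows"]}

```bash
mkdir -p pics; cat > h.py <<'E'
import numpy as np, cv2
from bench import env
def grab(n):
    c=env.read_camera(n); return c
def pts(c):
    z=c["z_map"].astype(float); v,u=np.mgrid[:480,:640]
    P=np.stack([(u-c["cx"])/c["fx"]*z,(v-c["cy"])/c["fy"]*z,z],-1)
    W=(P-np.array(c["t"]))@np.array(c["R"]); W[z==0]=np.nan
    return W
def ray(c,u,v,h):
    R=np.array(c["R"]);o=-R.T@np.array(c["t"]);d=R.T@np.array([(u-c["cx"])/c["fx"],(v-c["cy"])/c["fy"],1])
    return o+d*(h-o[2])/d[2]
E
python3 - <<'E'
from h import *
print(env.sense())
for n in("top","side"):
    c=grab(n);cv2.imwrite(f"pics/{n}0.png",c["image"]);np.savez(f"pics/{n}0.npz",**c)
    R=np.array(c["R"]);print(n,-R.T@np.array(c["t"]),R[2],c["fx"])
E
```

```text
{'time_s': 0.0, 'joint_positions': array([ 1.15397503e+00,  2.76576799e-01,  1.50608734e+00, -3.60654905e-05,
        1.36068387e+00, -1.21005750e-01]), 'qd': array([-0.00023629,  0.00198946, -0.00010712,  0.00068528, -0.00146068,
        0.00083705]), 'tau': array([ 1.17882977e-03, -4.04587555e+01, -2.37228566e+01,  7.03488034e-02,
        3.45971959e-02, -1.48353192e-04]), 'tcp_pos': array([0.16748808, 0.54967079, 0.30183321]), 'tcp_rot': array([-3.13984587e+00, -1.76889298e-04,  2.84578450e+00]), 'contact_force': array([-0.17983417, -0.12345354,  0.11847167]), 'torque': array([ 0.03230847, -0.00475263, -0.01766964]), 'gripper_force': 0.0, 'gripper_width': 0.9968693936295582}
top [0.40035664 0.1481938  0.99229165] [ 0.13480582 -0.00210482 -0.9908698 ] 439.6153075277756
side [0.26471535 0.91859447 0.38603758] [ 0.27616545 -0.90331692 -0.32825477] 457.03266578988246
```

View pics/top0.png

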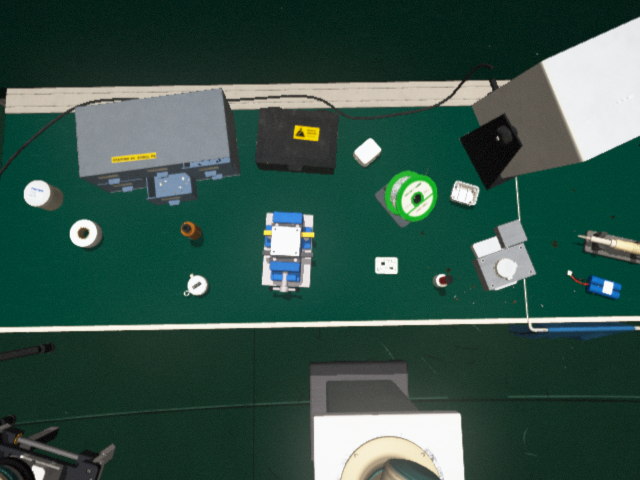

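View pics/side0.png

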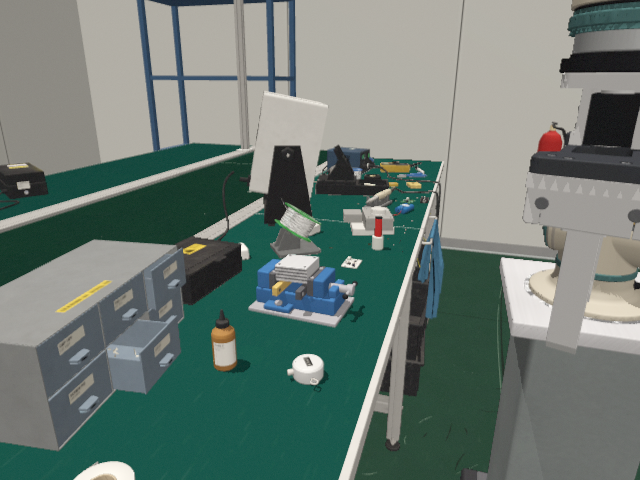

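The top view shows the vise at about (287,245) with the screw towards the robot, the drift at (442,281), the board at (386,265), the counter at (197,286) and the bottle at (190,231). The side view agrees: vise at (300,290), drift at (378,232).

```bash
python3 - <<'E'
from h import *
c=dict(np.load("pics/top0.npz"));W=pts(c);im=c["image"].astype(int)
h=cv2.cvtColor(c["image"],cv2.COLOR_BGR2HSV).astype(int)
v,u=np.mgrid[:480,:640]
def box(a,b,cc,d): return (u>a)&(u<b)&(v>cc)&(v<d)
def rect(m,n,z):
    cn=max(cv2.findContours(m.astype(np.uint8),0,2)[0],key=cv2.contourArea)
    P=np.array([ray(c,p[0][0],p[0][1],z)[:2] for p in cn],np.float32)
    r=cv2.minAreaRect(P); print(n,m.sum(),"c",r[0],"size",r[1],"ang",r[2],"medz",np.nanmedian(W[...,2][m]))
V=box(240,335,195,305); Z=W[...,2]
rect(V&(Z>.075)&(im.min(2)>150),"blocktop",.089)
rect(V&(h[...,1]<60)&(Z<.025)&(im.min(2)>90),"plate",.012)
rect(V&(h[...,0]>95)&(h[...,0]<125)&(h[...,1]>120)&(h[...,2]>60)&(Z>.055),"bluejaws",.075)
rect(V&(h[...,0]>15)&(h[...,0]<35)&(h[...,1]>120),"brass",.058)
B=box(270,305,222,262)&(Z>.082)
rect(B,"block by z",.09)
p=W[B];A=np.c_[p[:,:2]-p[:,:2].mean(0),np.ones(len(p))];print("plane",np.linalg.lstsq(A,p[:,2],rcond=None)[0],p.mean(0))
D=box(425,460,268,295)&(Z>.02);p=W[D]
print("drift",np.nanmax(p[:,2]),p[p[:,2]>.07].mean(0) if (p[:,2]>.07).any() else p)
rect(D&(im.min(2)>120),"foot",.032)
rd=D&((h[...,0]<10)|(h[...,0]>170))&(h[...,1]>120); print("red",W[rd][:12], u[rd].mean(),v[rd].mean())
# side view
c=dict(np.load("pics/side0.npz"));W=pts(c);h=cv2.cvtColor(c["image"],cv2.COLOR_BGR2HSV).astype(int);im=c["image"].astype(int);Z=W[...,2]
m=box(365,392,210,240)&((h[...,0]<10)|(h[...,0]>170))&(h[...,1]>120);print("red side",u[m].mean(),v[m].min(),v[m].max(),np.nanmedian(W[m],0))
m=box(365,392,232,255)&(im.min(2)>130);print("white side",u[m].mean(),v[m].min(),v[m].max(),np.nanmedian(W[m],0))
B=box(270,325,250,285)&(Z>.085);p=W[B];A=np.c_[p[:,:2]-p[:,:2].mean(0),np.ones(len(p))];print("side block top",np.linalg.lstsq(A,p[:,2],rcond=None)[0],p.mean(0),p.min(0),p.max(0))
cv2.imwrite("pics/s_crop.png",cv2.resize(c["image"][230:330,230:400],None,fx=4.5,fy=4.5,interpolation=2))
E
```

```text
blocktop 803 c (0.5208566784858704, 0.20940428972244263) size (0.0597439706325531, 0.05892100930213928) ang 85.17778778076172 medz 0.0837910863254996
plate 995 c (0.45954233407974243, 0.18420150876045227) size (0.04885848984122276, 0.06452656537294388) ang 89.00578308105469 medz 0.004603695963432755
bluejaws 596 c (0.5726838111877441, 0.20503920316696167) size (0.06269006431102753, 0.022580593824386597) ang 86.1025390625 medz 0.06755987187321363
brass 92 c (0.5378446578979492, 0.1633683294057846) size (0.027938438579440117, 0.010854234918951988) ang 89.0049819946289 medz 0.05030744341399787
block by z 666 c (0.5204519629478455, 0.2086825668811798) size (0.060061171650886536, 0.05846806988120079) ang 89.00492858886719 medz 0.08417028354919687
plane [-0.03422957  0.0071424   0.08430028] [0.51839945 0.20997396 0.08430028]
drift 0.08277775756661222 [ 0.43554095 -0.12647584  0.07859773]
foot 61 c (0.43548813462257385, -0.12385468930006027) size (0.019400622695684433, 0.02385704591870308) ang 89.00675964355469 medz 0.03121550911255333
red [[ 0.44208182 -0.1219007   0.05265556]
 [ 0.44158436 -0.12102516  0.06303493]
 [ 0.44116339 -0.12060101  0.07170707]
 [ 0.44084492 -0.12081398  0.07808027]
 [ 0.44038247 -0.11987073  0.0443417 ]
 [ 0.44001209 -0.11976964  0.05223784]
 [ 0.43960474 -0.11937643  0.06102607]
 [ 0.43933977 -0.11991785  0.06644917]
 [ 0.43891434 -0.11931841  0.07569702]
 [ 0.43818646 -0.11936854  0.0456976 ]
 [ 0.43782732 -0.11921713  0.05376077]
 [ 0.43743023 -0.1187513   0.06279146]] 442.4 280.14285714285717
red side 377.9590163934426 218 236 [ 0.4337992  -0.12057504  0.05591521]
white side 376.8323699421965 233 249 [ 0.43493142 -0.11725657  0.01668132]
side block top [-0.03328229  0.00147336  0.08624938] [0.51488633 0.21335159 0.08624938] [0.4891612  0.18047673 0.08500316] [0.5488457  0.24454052 0.08874914]
```

View pics/s_crop.png

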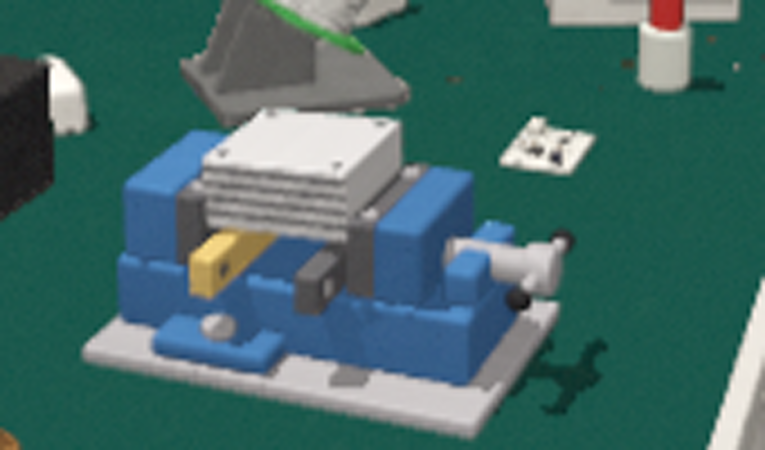

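Side crop: block sits high with its top leaning (fixed-jaw side lower), brass bar end near (205,270) and dark bar end near (318,285) in the crop. The drift is at about (0.4365, -0.126), the block centre at (0.5195, 0.2095), and the vise yaw is about -4.5°. I'll align the tool with the vise and go to the drift.

Call:
{"method": "send_rows", "body": {"rows": [{"hand": 1,"rz": -0.62},{"hand": 1,"rz": -0.62},{"hand": 1,"x": -0.41,"y": -0.84},{"hand": 1,"x": -0.41,"y": -0.84},{"hand": 1,"x": -0.41,"y": -0.84},{"hand": 1,"x": -0.41,"y": -0.84},{"hand": 1,"x": -0.41,"y": -0.84},{"hand": 1,"x": -0.41,"y": -0.84}]}}

```text
validation failed for argument at $.ro...
```

Call:
{"method": "send_rows", "body": {"rows": [{"hand": 1,"x": -0.41,"y": -0.84},{"hand": 1,"x": -0.41,"y": -0.84},{"hand": 1,"x": -0.41,"y": -0.84},{"hand": 1,"x": -0.41,"y": -0.84},{"hand": 1,"x": -0.41,"y": -0.84},{"hand": 1,"x": -0.41,"y": -0.84},{"hand": 1,"x": -0.41,"y": -0.84},{"hand": 1}]}}

```text
validation failed for argument at $.ro...
```

Call:
{"method": "send_rows", "body": {"rows": [{"hand": 1,"x": 0,"y": 0,"z": 0,"rx": 0,"ry": 0,"rz": -0.62},{"hand": 1,"x": 0,"y": 0,"z": 0,"rx": 0,"ry": 0,"rz": -0.62},{"hand": 1,"x": -0.41,"y": -0.84,"z": 0,"rx": 0,"ry": 0,"rz": 0},{"hand": 1,"x": -0.41,"y": -0.84,"z": 0,"rx": 0,"ry": 0,"rz": 0},{"hand": 1,"x": -0.41,"y": -0.84,"z": 0,"rx": 0,"ry": 0,"rz": 0},{"hand": 1,"x": -0.41,"y": -0.84,"z": 0,"rx": 0,"ry": 0,"rz": 0},{"hand": 1,"x": -0.41,"y": -0.84,"z": 0,"rx": 0,"ry": 0,"rz": 0},{"hand": 1,"x": -0.41,"y": -0.84,"z": 0,"rx": 0,"ry": 0,"rz": 0}]}}

```text
time_s: 1.1
tcp_pos: [0.2909, 0.2352, 0.3025]
tcp_rot: [-3.142, 0.0, 3.063]
contact_force: [1.1, -0.1, -0.1]
gripper_width: 0.998
gripper_force: 0.0
```

Call:
{"method": "send_rows", "body": {"rows": [{"hand": 1,"x": -0.41,"y": -0.84,"z": 0,"rx": 0,"ry": 0,"rz": 0},{"hand": 1,"x": -0.41,"y": -0.84,"z": 0,"rx": 0,"ry": 0,"rz": 0},{"hand": 1,"x": -0.41,"y": -0.84,"z": 0,"rx": 0,"ry": 0,"rz": 0},{"hand": 1,"x": -0.41,"y": -0.84,"z": 0,"rx": 0,"ry": 0,"rz": 0},{"hand": 1,"x": -0.41,"y": -0.84,"z": 0,"rx": 0,"ry": 0,"rz": 0},{"hand": 1,"x": -0.41,"y": -0.84,"z": 0,"rx": 0,"ry": 0,"rz": 0},{"hand": 1,"x": -0.41,"y": -0.84,"z": 0,"rx": 0,"ry": 0,"rz": 0},{"hand": 1,"x": 0,"y": 0,"z": 0,"rx": 0,"ry": 0,"rz": 0}]}}

```text
time_s: 2.1
tcp_pos: [0.4356, -0.1318, 0.302]
tcp_rot: [-3.141, -0.0, 3.058]
contact_force: [-1.2, 0.7, -0.1]
gripper_width: 0.996
gripper_force: 0.0
```

Call:
{"method": "send_rows", "body": {"rows": [{"hand": 1,"x": 0,"y": 0.1,"z": 0.7,"rx": 0,"ry": 0,"rz": 0},{"hand": 1,"x": 0,"y": 0,"z": 0.7,"rx": 0,"ry": 0,"rz": 0},{"hand": 1,"x": 0,"y": 0,"z": 0.7,"rx": 0,"ry": 0,"rz": 0},{"hand": 1,"x": 0,"y": 0,"z": 0.55,"rx": 0,"ry": 0,"rz": 0},{"hand": 1,"x": 0,"y": 0,"z": 0,"rx": 0,"ry": 0,"rz": 0}]}}

```text
time_s: 2.72
tcp_pos: [0.4328, -0.1207, 0.1418]
tcp_rot: [3.139, -0.006, 3.063]
contact_force: [-0.3, 0.0, 0.6]
gripper_width: 1.003
gripper_force: 0.0
```

```bash
python3 - <<'E'
from h import *
print(env.sense()["tcp_pos"])
a=[]
for n in("side","top"):
    c=grab(n); i=c["image"]
    cr=i[150:260,310:460] if n=="side" else i[230:330,390:490]
    a.append(cv2.resize(cr,(400,400*cr.shape[0]//cr.shape[1]),interpolation=2)[:290])
hm=min(x.shape[0] for x in a)
cv2.imwrite("pics/g1.png",np.hstack([x[:hm] for x in a]))
E
```

```text
[ 0.43279052 -0.12069121  0.14178658]
```

View pics/g1.png

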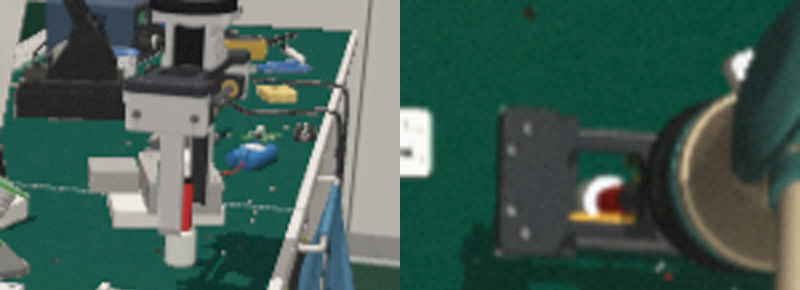

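The fingers straddle the drift (left crop: handle at (187,205) next to the near finger; right crop: foot at (605,195) between the fingers). I'll settle, lower a little and check centring.

Call:
{"method": "send_rows", "body": {"rows": [{"hand": 0.2,"x": 0,"y": 0,"z": 0.08,"rx": 0,"ry": 0,"rz": 0},{"hand": 0.2,"x": 0,"y": 0,"z": 0,"rx": 0,"ry": 0,"rz": 0},{"hand": 0.2,"x": 0,"y": 0,"z": 0,"rx": 0,"ry": 0,"rz": 0}]}}

```text
time_s: 3.2
tcp_pos: [0.4352, -0.1226, 0.1394]
tcp_rot: [-3.141, 0.001, 3.062]
contact_force: [-0.5, -0.1, 0.4]
gripper_width: 0.719
gripper_force: 0.0
```

```bash
python3 - <<'E'
from h import *
c=dict(np.load("pics/top0.npz"));h=cv2.cvtColor(c["image"],cv2.COLOR_BGR2HSV).astype(int)
s=(slice(266,296),slice(425,465))
r=((h[...,0]<10)|(h[...,0]>170))&(h[...,1]>100)&(h[...,2]>50)
v,u=np.nonzero(r[s]);print("red u",u.min()+425,u.max()+425,"v",v.min()+266,v.max()+266)
# handle top: brown/dark cap may differ; whole silhouette via background
g=(h[...,0]>65)&(h[...,0]<100)&(h[...,1]>100)
for row in c["image"][270:294:1,430:456]: print(" ".join("%3d/%3d"%(p[1],p[2]) for p in row[::2]))
for z,(uu,vv) in [(0.032,(438,281)),(0.08,(446,279))]: print(ray(c,uu,vv,z))
E
```

```text
red u 440 446 v 276 283
 76/ 10  75/ 10  73/ 13  76/ 11  80/ 15  75/ 14  74/ 12  77/ 18  58/ 38  40/ 32  56/ 32  77/ 16  73/  8
 71/  9  73/ 12  77/ 17  75/ 14  73/  9  76/ 13  73/  9  73/  9  56/ 29  51/ 25  64/ 30  74/ 14  77/ 14
 76/ 18  72/ 14  79/ 18  76/ 18  75/ 10  74/ 12  77/ 13  74/ 13  68/ 31  68/ 17  72/ 16  71/  7  77/ 13
 78/ 16  72/  6  79/ 15  80/ 16  77/ 20  91/ 52 113/ 69  90/ 44  79/ 21  69/ 40  76/ 22  78/ 18  75/ 13
 73/  3  78/ 13  79/ 18  87/ 40 109/ 81 195/184 206/190 162/143  81/ 29  64/ 53  68/ 27  78/ 18  75/ 12
 78/ 18  74/ 11  78/ 27 108/ 82 196/187 247/246 241/242 204/207  72/ 44  54/ 37  58/ 35  73/ 16  74/ 13
 77/ 19  73/ 10  96/ 68 119/117 244/242 240/242 194/217 128/176  50/ 52  47/ 43  49/ 45  67/ 20  73/ 12
 73/  9  79/ 23 110/101 152/152 248/248 159/193  64/130  46/108  46/ 54  44/ 44  47/ 45  54/ 35  73/ 15
 69/  2  76/ 29 110/104 207/207 242/244  58/127  28/106  34/ 83  47/ 46  48/ 47  45/ 43  48/ 41  73/ 18
 77/ 11  81/ 35 106/106 233/232 227/233  33/101  28/ 98  31/ 63  53/ 52  47/ 47  46/ 44  48/ 42  73/ 16
 76/ 18  84/ 46  99/ 97 226/225 214/
[... 795 characters left out ...]

 79/ 16  75/ 15  61/  8  55/ 22  51/ 21  48/ 20  55/ 21  56/ 22  75/ 13  76/ 17  75/ 10  74/ 17  73/ 13
 74/  8  74/ 11  70/ 11  52/ 17  52/ 18  46/ 10  50/ 12  51/ 15  74/ 13  76/ 11  74/ 13  74/ 16  72/ 10
 72/ 17  77/ 14  71/ 16  64/ 18  52/ 18  46/ 13  53/ 21  46/ 12  76/ 17  75/ 18  72/ 10  74/ 12  74/ 11
 74/ 13  75/ 10  74/ 15  75/ 18  54/ 19  49/ 16  46/ 11  51/ 19  73/ 21  72/ 11  77/ 15  78/ 18  77/ 21
 75/ 13  75/ 16  77/ 14  70/  9  63/ 21  50/ 17  47/ 13  48/ 17  66/ 20  74/ 11  71/ 15  80/ 18  79/ 21
 77/ 15  74/ 13  72/ 10  70/ 15  68/ 15  51/ 17  49/ 18  51/ 21  65/ 22  73/ 10  71/  6  73/ 12  73/ 13
[ 0.4344739  -0.11864811  0.032     ]
[ 0.43660039 -0.122082    0.08      ]
```

Call:
{"method": "send_rows", "body": {"rows": [{"hand": 0.2,"x": 0,"y": -0.08,"z": 0.05,"rx": 0,"ry": 0,"rz": 0},{"hand": 0,"x": 0,"y": 0,"z": 0.06,"rx": 0,"ry": 0,"rz": 0},{"hand": -0.2,"x": 0,"y": 0,"z": 0,"rx": 0,"ry": 0,"rz": 0},{"hand": -0.3,"x": 0,"y": 0,"z": 0,"rx": 0,"ry": 0,"rz": 0},{"hand": -1,"x": 0,"y": 0,"z": 0,"rx": 0,"ry": 0,"rz": 0},{"hand": -1,"x": 0,"y": 0,"z": 0,"rx": 0,"ry": 0,"rz": 0},{"hand": -1,"x": 0,"y": 0,"z": 0,"rx": 0,"ry": 0,"rz": 0}]}}

```text
time_s: 4.08
tcp_pos: [0.4345, -0.1272, 0.1322]
tcp_rot: [3.141, -0.0, 3.062]
contact_force: [0.8, 0.7, 0.5]
gripper_width: 0.188
gripper_force: 30.0
```

Call:
{"method": "send_rows", "body": {"rows": [{"hand": -1,"x": 0,"y": 0,"z": -0.4,"rx": 0,"ry": 0,"rz": 0},{"hand": -1,"x": 0,"y": 0,"z": -0.75,"rx": 0,"ry": 0,"rz": 0},{"hand": -1,"x": 0,"y": 0,"z": -0.75,"rx": 0,"ry": 0,"rz": 0},{"hand": -1,"x": -0.1,"y": 0.6,"z": 0,"rx": 0,"ry": 0,"rz": 0},{"hand": -1,"x": -0.1,"y": 0.8,"z": 0,"rx": 0,"ry": 0,"rz": 0},{"hand": -1,"x": -0.1,"y": 0.8,"z": 0,"rx": 0,"ry": 0,"rz": 0},{"hand": -1,"x": -0.1,"y": 0.8,"z": 0,"rx": 0,"ry": 0,"rz": 0},{"hand": -1,"x": -0.1,"y": 0.8,"z": 0,"rx": 0,"ry": 0,"rz": 0}]}}

```text
time_s: 5.08
tcp_pos: [0.4825, 0.0992, 0.2461]
tcp_rot: [-3.141, -0.0, 3.062]
contact_force: [1.2, 0.2, -1.1]
gripper_width: 0.189
gripper_force: 30.0
```

Call:
{"method": "send_rows", "body": {"rows": [{"hand": -1,"x": -0.1,"y": 0.8,"z": 0,"rx": 0,"ry": 0,"rz": 0},{"hand": -1,"x": -0.1,"y": 0.7,"z": 0,"rx": 0,"ry": 0,"rz": 0},{"hand": -1,"x": 0,"y": 0.35,"z": 0,"rx": 0,"ry": 0,"rz": 0},{"hand": -1,"x": 0,"y": 0,"z": 0,"rx": 0,"ry": 0,"rz": 0},{"hand": -1,"x": 0,"y": 0,"z": 0,"rx": 0,"ry": 0,"rz": 0}]}}

```text
time_s: 5.7
tcp_pos: [0.5029, 0.2061, 0.2461]
tcp_rot: [-3.14, -0.001, 3.062]
contact_force: [0.2, -0.4, -1.1]
gripper_width: 0.187
gripper_force: 30.0
```

```bash
python3 - <<'E'
from h import *
print(env.sense()["tcp_pos"],env.sense()["contact_force"])
c=grab("side");np.savez("pics/s2.npz",**c)
cv2.imwrite("pics/g2.png",cv2.resize(c["image"][190:330,230:400],None,fx=4,fy=4,interpolation=2))
E
```

```text
[0.50285476 0.20607759 0.24608839] [ 0.16222833 -0.38357138 -1.09103005]
```

View pics/g2.png

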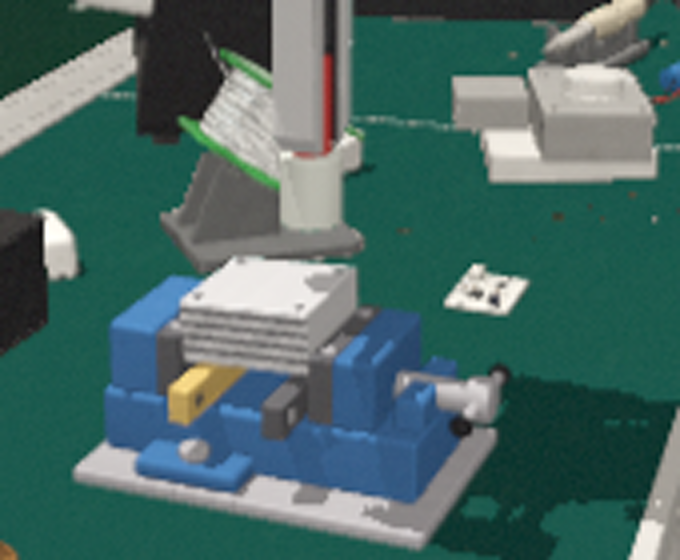

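The drift is held upright: foot bottom centre at crop (311,225). Block top corners are at (180,308), (308,330), (357,268) and (236,257).

```bash
python3 - <<'E'
from h import *
c=dict(np.load("pics/s2.npz"))
f=lambda x,y,z:ray(c,230+x/4,190+y/4,z)
print("foot",f(311,225,.114),"axis shoulder L/R",f(282,150,.146),f(344,150,.146))
C=np.array([f(180,308,.086),f(308,330,.087),f(357,268,.087),f(236,257,.086)]);print(C,C.mean(0))
W=pts(c);m=np.zeros((480,640),bool);m[230:244,302:314]=1
print("foot surf",np.nanmedian(W[m],0))
E
```

```text
foot [0.50152847 0.20862965 0.114     ] axis shoulder L/R [0.51565892 0.20584751 0.146     ] [0.49016574 0.19738447 0.146     ]
[[0.54619631 0.2512194  0.086     ]
 [0.48608527 0.25899065 0.087     ]
 [0.48750342 0.18539357 0.087     ]
 [0.54495353 0.18695439 0.086     ]] [0.51618463 0.2206395  0.0865    ]
foot surf [0.49889989 0.21742509 0.1349732 ]
```

Call:
{"method": "send_rows", "body": {"rows": [{"hand": -1,"x": 0.03,"y": 0.1,"z": 0.15,"rx": 0,"ry": 0,"rz": 0},{"hand": -1,"x": 0,"y": 0,"z": 0.15,"rx": 0,"ry": 0,"rz": 0},{"hand": -1,"x": 0,"y": 0,"z": 0.03,"rx": 0,"ry": 0,"rz": 0},{"hand": -1,"x": 0,"y": 0,"z": 0.01,"rx": 0,"ry": 0,"rz": 0},{"hand": -1,"x": 0,"y": 0,"z": 0.01,"rx": 0,"ry": 0,"rz": 0},{"hand": -1,"x": 0,"y": 0,"z": 0.01,"rx": 0,"ry": 0,"rz": 0},{"hand": -1,"x": 0,"y": 0,"z": 0.01,"rx": 0,"ry": 0,"rz": 0},{"hand": -1,"x": 0,"y": 0,"z": 0.01,"rx": 0,"ry": 0,"rz": 0}]}}

```text
time_s: 6.75
tcp_pos: [0.502, 0.2135, 0.2235]
tcp_rot: [3.141, 0.0, 3.062]
contact_force: [0.4, -1.2, -1.1]
gripper_width: 0.186
gripper_force: 30.0
```

Call:
{"method": "send_rows", "body": {"rows": [{"hand": -1,"x": 0,"y": 0,"z": 0.01,"rx": 0,"ry": 0,"rz": 0},{"hand": -1,"x": 0,"y": 0,"z": 0.01,"rx": 0,"ry": 0,"rz": 0},{"hand": -1,"x": 0,"y": 0,"z": 0.01,"rx": 0,"ry": 0,"rz": 0},{"hand": -1,"x": 0,"y": 0,"z": 0.01,"rx": 0,"ry": 0,"rz": 0}]}}

```text
time_s: 7.25
tcp_pos: [0.502, 0.2135, 0.221]
tcp_rot: [3.141, 0.0, 3.062]
contact_force: [-0.4, 0.7, -1.4]
gripper_width: 0.19
gripper_force: 30.0
```

Call:
{"method": "send_rows", "body": {"rows": [{"hand": -1,"x": 0,"y": 0,"z": 0.01,"rx": 0,"ry": 0,"rz": 0},{"hand": -1,"x": 0,"y": 0,"z": 0.01,"rx": 0,"ry": 0,"rz": 0},{"hand": -1,"x": 0,"y": 0,"z": 0.01,"rx": 0,"ry": 0,"rz": 0},{"hand": -1,"x": 0,"y": 0,"z": 0.01,"rx": 0,"ry": 0,"rz": 0},{"hand": -1,"x": 0,"y": 0,"z": 0.01,"rx": 0,"ry": 0,"rz": 0}]}}

```text
time_s: 7.88
tcp_pos: [0.502, 0.2135, 0.2181]
tcp_rot: [3.141, 0.0, 3.062]
contact_force: [-0.6, 1.0, 1.6]
gripper_width: 0.189
gripper_force: 30.0
```

Call:
{"method": "send_rows", "body": {"rows": [{"hand": -1,"x": 0,"y": 0,"z": 0.01,"rx": 0,"ry": 0,"rz": 0},{"hand": -1,"x": 0,"y": 0,"z": 0.01,"rx": 0,"ry": 0,"rz": 0},{"hand": -1,"x": 0,"y": 0,"z": 0.01,"rx": 0,"ry": 0,"rz": 0},{"hand": -1,"x": 0,"y": 0,"z": 0.01,"rx": 0,"ry": 0,"rz": 0}]}}

```text
time_s: 8.38
tcp_pos: [0.502, 0.2135, 0.2158]
tcp_rot: [3.141, 0.0, 3.062]
contact_force: [-0.6, 0.4, 1.6]
gripper_width: 0.187
gripper_force: 30.0
```

Call:
{"method": "send_rows", "body": {"rows": [{"hand": -1,"x": 0,"y": 0,"z": 0.01,"rx": 0,"ry": 0,"rz": 0},{"hand": -1,"x": 0,"y": 0,"z": 0.01,"rx": 0,"ry": 0,"rz": 0},{"hand": -1,"x": 0,"y": 0,"z": 0.01,"rx": 0,"ry": 0,"rz": 0}]}}

```text
time_s: 8.75
tcp_pos: [0.5018, 0.2135, 0.2138]
tcp_rot: [3.142, -0.0, 3.062]
contact_force: [-0.8, 0.4, 1.7]
gripper_width: 0.187
gripper_force: 30.0
```

Call:
{"method": "send_rows", "body": {"rows": [{"hand": -1,"x": 0,"y": 0,"z": 0.005,"rx": 0,"ry": 0,"rz": 0},{"hand": -1,"x": 0,"y": 0,"z": 0.005,"rx": 0,"ry": 0,"rz": 0}]}}

```text
time_s: 9.0
tcp_pos: [0.5017, 0.2135, 0.2132]
tcp_rot: [3.142, -0.001, 3.062]
contact_force: [-2.1, -0.6, 3.0]
gripper_width: 0.185
gripper_force: 30.0
```

Call:
{"method": "send_rows", "body": {"rows": [{"hand": -1,"x": 0,"y": 0,"z": 0.01,"rx": 0,"ry": 0,"rz": 0},{"hand": -1,"x": 0,"y": 0,"z": 0.01,"rx": 0,"ry": 0,"rz": 0}]}}

```text
time_s: 9.25
tcp_pos: [0.5014, 0.2135, 0.212]
tcp_rot: [-3.142, -0.001, 3.062]
contact_force: [-3.3, 0.2, 4.6]
gripper_width: 0.192
gripper_force: 30.0
```

Call:
{"method": "send_rows", "body": {"rows": [{"hand": -1,"x": 0,"y": 0,"z": 0.005,"rx": 0,"ry": 0,"rz": 0},{"hand": -1,"x": 0,"y": 0,"z": 0.005,"rx": 0,"ry": 0,"rz": 0}]}}

```text
time_s: 9.5
tcp_pos: [0.5014, 0.2135, 0.2118]
tcp_rot: [3.142, -0.001, 3.062]
contact_force: [-5.7, 0.1, 6.9]
gripper_width: 0.185
gripper_force: 30.0
```

Call:
{"method": "send_rows", "body": {"rows": [{"hand": -1,"x": 0.005,"y": 0,"z": 0.01,"rx": 0,"ry": 0,"rz": 0},{"hand": -1,"x": 0.005,"y": 0,"z": 0.01,"rx": 0,"ry": 0,"rz": 0},{"hand": -1,"x": 0,"y": 0,"z": 0,"rx": 0,"ry": 0,"rz": 0}]}}

```text
time_s: 9.88
tcp_pos: [0.5011, 0.2136, 0.2117]
tcp_rot: [3.141, 0.0, 3.062]
contact_force: [-4.8, -0.5, 12.2]
gripper_width: 0.186
gripper_force: 30.0
```

Call:
{"method": "send_rows", "body": {"rows": [{"hand": -1,"x": 0.003,"y": 0,"z": 0.008,"rx": 0,"ry": 0,"rz": 0},{"hand": -1,"x": 0.002,"y": 0,"z": 0.008,"rx": 0,"ry": 0,"rz": 0},{"hand": -1,"x": 0,"y": 0,"z": 0.008,"rx": 0,"ry": 0,"rz": 0},{"hand": -1,"x": 0,"y": 0,"z": 0,"rx": 0,"ry": 0,"rz": 0}]}}

```text
time_s: 10.38
tcp_pos: [0.501, 0.2136, 0.2117]
tcp_rot: [3.141, 0.002, 3.062]
contact_force: [-6.6, -1.0, 18.7]
gripper_width: 0.189
gripper_force: 30.0
```

Net about 19.8 N; I'll hold it over half a second.

Call:
{"method": "send_rows", "body": {"rows": [{"hand": -1,"x": 0,"y": 0,"z": 0,"rx": 0,"ry": 0,"rz": 0},{"hand": -1,"x": 0,"y": 0,"z": 0,"rx": 0,"ry": 0,"rz": 0},{"hand": -1,"x": 0,"y": 0,"z": 0,"rx": 0,"ry": 0,"rz": 0},{"hand": -1,"x": 0,"y": 0,"z": 0,"rx": 0,"ry": 0,"rz": 0},{"hand": -1,"x": 0,"y": 0,"z": 0,"rx": 0,"ry": 0,"rz": 0},{"hand": -1,"x": 0,"y": 0,"z": 0,"rx": 0,"ry": 0,"rz": 0}]}}

```text
time_s: 11.12
tcp_pos: [0.501, 0.2136, 0.2117]
tcp_rot: [3.141, 0.002, 3.062]
contact_force: [-6.9, -0.6, 19.1]
gripper_width: 0.186
gripper_force: 30.0
```

Call:
{"method": "send_rows", "body": {"rows": [{"hand": -1,"x": 0,"y": 0,"z": -0.03,"rx": 0,"ry": 0,"rz": 0},{"hand": -1,"x": 0,"y": 0,"z": -0.05,"rx": 0,"ry": 0,"rz": 0},{"hand": -1,"x": 0,"y": 0,"z": -0.15,"rx": 0,"ry": 0,"rz": 0},{"hand": -1,"x": -0.2,"y": 0,"z": 0,"rx": 0,"ry": 0,"rz": 0},{"hand": -1,"x": -0.38,"y": 0,"z": 0,"rx": 0,"ry": 0,"rz": 0},{"hand": -1,"x": 0,"y": 0,"z": 0,"rx": 0,"ry": 0,"rz": 0},{"hand": -1,"x": 0,"y": 0,"z": 0,"rx": 0,"ry": 0,"rz": 0}]}}

```text
time_s: 12.0
tcp_pos: [0.5354, 0.2107, 0.2221]
tcp_rot: [-3.141, -0.002, 3.062]
contact_force: [0.0, -0.0, -0.6]
gripper_width: 0.186
gripper_force: 30.0
```

```bash
python3 - <<'E'
from h import *
s=env.sense();print(s["tcp_pos"],s["contact_force"])
c=grab("side");np.savez("pics/s3.npz",**c);W=pts(c);Z=W[...,2]
v,u=np.mgrid[:480,:640]
m=(u>265)&(u<330)&(v>245)&(v<285)&(Z>.07)&(Z<.095)&(c["image"].min(2)>150)
p=W[m];A=np.c_[p[:,:2]-p[:,:2].mean(0),np.ones(len(p))];print(len(p),np.linalg.lstsq(A,p[:,2],rcond=None)[0],p.mean(0))
cv2.imwrite("pics/g3.png",cv2.resize(c["image"][190:330,230:400],None,fx=4,fy=4,interpolation=2))
E
```

```text
[0.53538663 0.21065783 0.22208574] [ 0.04023286 -0.01347878 -0.64470924]
473 [ 0.01128259 -0.04984072  0.08072781] [0.52014951 0.21895189 0.08072781]
```

View pics/g3.png

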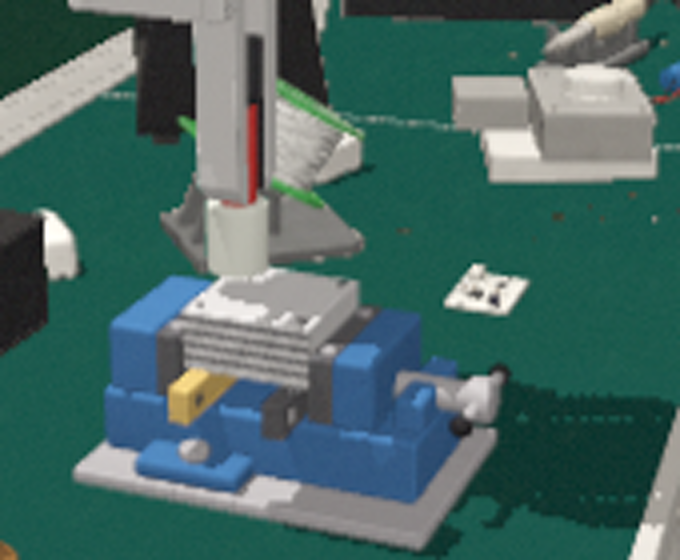

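The block has come down. The drift's foot is over the brass side, at crop (237,270), so I'll press there.

Call:
{"method": "send_rows", "body": {"rows": [{"hand": -1,"x": 0,"y": 0,"z": 0.03,"rx": 0,"ry": 0,"rz": 0},{"hand": -1,"x": 0,"y": 0,"z": 0.01,"rx": 0,"ry": 0,"rz": 0},{"hand": -1,"x": 0,"y": 0,"z": 0.01,"rx": 0,"ry": 0,"rz": 0},{"hand": -1,"x": 0,"y": 0,"z": 0.01,"rx": 0,"ry": 0,"rz": 0},{"hand": -1,"x": 0,"y": 0,"z": 0.01,"rx": 0,"ry": 0,"rz": 0},{"hand": -1,"x": 0,"y": 0,"z": 0.01,"rx": 0,"ry": 0,"rz": 0},{"hand": -1,"x": 0,"y": 0,"z": 0.01,"rx": 0,"ry": 0,"rz": 0}]}}

```text
time_s: 12.92
tcp_pos: [0.5358, 0.2108, 0.2172]
tcp_rot: [3.142, -0.0, 3.062]
contact_force: [-0.3, 0.4, -0.7]
gripper_width: 0.185
gripper_force: 30.0
```

Call:
{"method": "send_rows", "body": {"rows": [{"hand": -1,"x": 0,"y": 0,"z": 0.01,"rx": 0,"ry": 0,"rz": 0},{"hand": -1,"x": 0,"y": 0,"z": 0.01,"rx": 0,"ry": 0,"rz": 0},{"hand": -1,"x": 0,"y": 0,"z": 0.01,"rx": 0,"ry": 0,"rz": 0},{"hand": -1,"x": 0,"y": 0,"z": 0.01,"rx": 0,"ry": 0,"rz": 0},{"hand": -1,"x": 0,"y": 0,"z": 0.01,"rx": 0,"ry": 0,"rz": 0}]}}

```text
time_s: 13.55
tcp_pos: [0.5358, 0.2108, 0.2142]
tcp_rot: [3.142, 0.0, 3.062]
contact_force: [0.4, 0.4, -1.9]
gripper_width: 0.183
gripper_force: 30.0
```

Call:
{"method": "send_rows", "body": {"rows": [{"hand": -1,"x": 0,"y": 0,"z": 0.01,"rx": 0,"ry": 0,"rz": 0},{"hand": -1,"x": 0,"y": 0,"z": 0.01,"rx": 0,"ry": 0,"rz": 0},{"hand": -1,"x": 0,"y": 0,"z": 0.01,"rx": 0,"ry": 0,"rz": 0}]}}

```text
time_s: 13.92
tcp_pos: [0.5358, 0.2108, 0.2124]
tcp_rot: [3.142, 0.0, 3.062]
contact_force: [0.0, 0.2, -0.9]
gripper_width: 0.187
gripper_force: 30.0
```

Call:
{"method": "send_rows", "body": {"rows": [{"hand": -1,"x": 0,"y": 0,"z": 0.01,"rx": 0,"ry": 0,"rz": 0},{"hand": -1,"x": 0,"y": 0,"z": 0.01,"rx": 0,"ry": 0,"rz": 0}]}}

```text
time_s: 14.18
tcp_pos: [0.5358, 0.2108, 0.2118]
tcp_rot: [3.141, 0.0, 3.062]
contact_force: [-1.6, -0.2, 4.7]
gripper_width: 0.189
gripper_force: 30.0
```

Call:
{"method": "send_rows", "body": {"rows": [{"hand": -1,"x": 0,"y": 0,"z": 0.01,"rx": 0,"ry": 0,"rz": 0},{"hand": -1,"x": 0.002,"y": 0,"z": 0.01,"rx": 0,"ry": 0,"rz": 0},{"hand": -1,"x": 0.002,"y": 0,"z": 0.01,"rx": 0,"ry": 0,"rz": 0},{"hand": -1,"x": 0,"y": 0,"z": 0,"rx": 0,"ry": 0,"rz": 0}]}}

```text
time_s: 14.68
tcp_pos: [0.5357, 0.2108, 0.2117]
tcp_rot: [3.141, 0.002, 3.062]
contact_force: [-3.5, -0.2, 11.7]
gripper_width: 0.19
gripper_force: 30.0
```

Call:
{"method": "send_rows", "body": {"rows": [{"hand": -1,"x": 0.002,"y": 0,"z": 0.01,"rx": 0,"ry": 0,"rz": 0},{"hand": -1,"x": 0.002,"y": 0,"z": 0.01,"rx": 0,"ry": 0,"rz": 0},{"hand": -1,"x": 0,"y": 0,"z": 0.008,"rx": 0,"ry": 0,"rz": 0},{"hand": -1,"x": 0,"y": 0,"z": 0,"rx": 0,"ry": 0,"rz": 0}]}}

```text
time_s: 15.18
tcp_pos: [0.5357, 0.2108, 0.2117]
tcp_rot: [3.141, 0.003, 3.062]
contact_force: [-4.3, -1.4, 19.1]
gripper_width: 0.188
gripper_force: 30.0
```

Call:
{"method": "send_rows", "body": {"rows": [{"hand": -1,"x": 0,"y": 0,"z": 0,"rx": 0,"ry": 0,"rz": 0},{"hand": -1,"x": 0,"y": 0,"z": 0,"rx": 0,"ry": 0,"rz": 0},{"hand": -1,"x": 0,"y": 0,"z": 0,"rx": 0,"ry": 0,"rz": 0}]}}

```text
time_s: 15.55
tcp_pos: [0.5357, 0.2108, 0.2117]
tcp_rot: [3.141, 0.003, 3.062]
contact_force: [-5.3, -1.5, 19.2]
gripper_width: 0.19
gripper_force: 30.0
```

Call:
{"method": "send_rows", "body": {"rows": [{"hand": -1,"x": 0,"y": 0,"z": 0,"rx": 0,"ry": 0,"rz": 0},{"hand": -1,"x": 0,"y": 0,"z": 0,"rx": 0,"ry": 0,"rz": 0},{"hand": -1,"x": 0,"y": 0,"z": 0,"rx": 0,"ry": 0,"rz": 0},{"hand": -1,"x": 0,"y": 0,"z": -0.03,"rx": 0,"ry": 0,"rz": 0},{"hand": -1,"x": 0,"y": 0,"z": -0.05,"rx": 0,"ry": 0,"rz": 0},{"hand": -1,"x": 0,"y": 0,"z": -0.07,"rx": 0,"ry": 0,"rz": 0},{"hand": -1,"x": 0.28,"y": 0,"z": 0,"rx": 0,"ry": 0,"rz": 0},{"hand": -1,"x": 0,"y": 0,"z": 0,"rx": 0,"ry": 0,"rz": 0}]}}

```text
time_s: 16.55
tcp_pos: [0.5165, 0.2122, 0.2163]
tcp_rot: [-3.141, -0.002, 3.063]
contact_force: [-0.1, 0.5, -1.3]
gripper_width: 0.186
gripper_force: 30.0
```

Call:
{"method": "send_rows", "body": {"rows": [{"hand": -1,"x": 0,"y": 0,"z": 0,"rx": 0,"ry": 0,"rz": 0},{"hand": -1,"x": 0,"y": 0,"z": 0.02,"rx": 0,"ry": 0,"rz": 0},{"hand": -1,"x": 0,"y": 0,"z": 0.01,"rx": 0,"ry": 0,"rz": 0},{"hand": -1,"x": 0,"y": 0,"z": 0.01,"rx": 0,"ry": 0,"rz": 0},{"hand": -1,"x": 0,"y": 0,"z": 0.01,"rx": 0,"ry": 0,"rz": 0}]}}

```text
time_s: 17.18
tcp_pos: [0.5186, 0.2121, 0.2136]
tcp_rot: [3.142, -0.0, 3.062]
contact_force: [0.2, 0.2, -0.9]
gripper_width: 0.187
gripper_force: 30.0
```

Call:
{"method": "send_rows", "body": {"rows": [{"hand": -1,"x": 0,"y": 0,"z": 0.01,"rx": 0,"ry": 0,"rz": 0},{"hand": -1,"x": 0,"y": 0,"z": 0.01,"rx": 0,"ry": 0,"rz": 0},{"hand": -1,"x": 0,"y": 0,"z": 0.01,"rx": 0,"ry": 0,"rz": 0},{"hand": -1,"x": 0,"y": 0,"z": 0.01,"rx": 0,"ry": 0,"rz": 0},{"hand": -1,"x": 0.002,"y": 0,"z": 0.01,"rx": 0,"ry": 0,"rz": 0},{"hand": -1,"x": 0.002,"y": 0,"z": 0.01,"rx": 0,"ry": 0,"rz": 0},{"hand": -1,"x": 0.002,"y": 0,"z": 0.01,"rx": 0,"ry": 0,"rz": 0},{"hand": -1,"x": 0,"y": 0,"z": 0,"rx": 0,"ry": 0,"rz": 0}]}}

```text
time_s: 18.18
tcp_pos: [0.5185, 0.2122, 0.2117]
tcp_rot: [3.141, 0.002, 3.062]
contact_force: [-3.1, -0.9, 10.5]
gripper_width: 0.185
gripper_force: 30.0
```

Need about 8.5 N more, which is roughly 2.1 mm.

Call:
{"method": "send_rows", "body": {"rows": [{"hand": -1,"x": 0.002,"y": 0,"z": 0.01,"rx": 0,"ry": 0,"rz": 0},{"hand": -1,"x": 0.002,"y": 0,"z": 0.01,"rx": 0,"ry": 0,"rz": 0},{"hand": -1,"x": 0,"y": 0,"z": 0.01,"rx": 0,"ry": 0,"rz": 0},{"hand": -1,"x": 0,"y": 0,"z": 0.003,"rx": 0,"ry": 0,"rz": 0},{"hand": -1,"x": 0,"y": 0,"z": 0,"rx": 0,"ry": 0,"rz": 0}]}}

```text
time_s: 18.8
tcp_pos: [0.5184, 0.2122, 0.2117]
tcp_rot: [3.141, 0.004, 3.062]
contact_force: [-4.8, -2.3, 20.9]
gripper_width: 0.187
gripper_force: 30.0
```

Call:
{"method": "send_rows", "body": {"rows": [{"hand": -1,"x": 0,"y": 0,"z": 0,"rx": 0,"ry": 0,"rz": 0},{"hand": -1,"x": 0,"y": 0,"z": 0,"rx": 0,"ry": 0,"rz": 0},{"hand": -1,"x": 0,"y": 0,"z": 0,"rx": 0,"ry": 0,"rz": 0},{"hand": -1,"x": 0,"y": 0,"z": 0,"rx": 0,"ry": 0,"rz": 0},{"hand": -1,"x": 0,"y": 0,"z": 0,"rx": 0,"ry": 0,"rz": 0},{"hand": -1,"x": 0,"y": 0,"z": 0,"rx": 0,"ry": 0,"rz": 0}]}}

```text
time_s: 19.55
tcp_pos: [0.5184, 0.2122, 0.2117]
tcp_rot: [3.141, 0.004, 3.062]
contact_force: [-4.5, -1.7, 19.6]
gripper_width: 0.188
gripper_force: 30.0
```

Call:
{"method": "send_rows", "body": {"rows": [{"hand": -1,"x": 0,"y": 0,"z": -0.03,"rx": 0,"ry": 0,"rz": 0},{"hand": -1,"x": 0,"y": 0,"z": -0.05,"rx": 0,"ry": 0,"rz": 0},{"hand": -1,"x": 0,"y": 0,"z": -0.3,"rx": 0,"ry": 0,"rz": 0},{"hand": -1,"x": 0,"y": 0,"z": -0.3,"rx": 0,"ry": 0,"rz": 0},{"hand": -1,"x": 0.1,"y": -0.6,"z": 0,"rx": 0,"ry": 0,"rz": 0},{"hand": -1,"x": 0.1,"y": -0.8,"z": 0,"rx": 0,"ry": 0,"rz": 0},{"hand": -1,"x": 0.15,"y": -0.8,"z": 0,"rx": 0,"ry": 0,"rz": 0},{"hand": -1,"x": 0.15,"y": -0.8,"z": 0,"rx": 0,"ry": 0,"rz": 0}]}}

```text
time_s: 20.55
tcp_pos: [0.4733, 0.0339, 0.2479]
tcp_rot: [3.142, -0.0, 3.063]
contact_force: [0.5, -0.4, -1.7]
gripper_width: 0.19
gripper_force: 30.0
```

Call:
{"method": "send_rows", "body": {"rows": [{"hand": -1,"x": 0.15,"y": -0.8,"z": 0,"rx": 0,"ry": 0,"rz": 0},{"hand": -1,"x": 0.15,"y": -0.8,"z": 0,"rx": 0,"ry": 0,"rz": 0},{"hand": -1,"x": 0.15,"y": -0.7,"z": 0,"rx": 0,"ry": 0,"rz": 0},{"hand": -1,"x": 0,"y": -0.45,"z": 0,"rx": 0,"ry": 0,"rz": 0},{"hand": -1,"x": 0,"y": 0,"z": 0.6,"rx": 0,"ry": 0,"rz": 0},{"hand": -1,"x": 0,"y": 0,"z": 0.6,"rx": 0,"ry": 0,"rz": 0},{"hand": -1,"x": 0,"y": 0,"z": 0.4,"rx": 0,"ry": 0,"rz": 0},{"hand": -1,"x": 0,"y": 0,"z": 0,"rx": 0,"ry": 0,"rz": 0}]}}

```text
time_s: 21.55
tcp_pos: [0.4325, -0.1266, 0.1506]
tcp_rot: [3.14, -0.005, 3.062]
contact_force: [-0.5, 0.1, -1.1]
gripper_width: 0.189
gripper_force: 30.0
```

Call:
{"method": "send_rows", "body": {"rows": [{"hand": -1,"x": 0,"y": 0,"z": 0,"rx": 0,"ry": 0,"rz": 0},{"hand": -1,"x": 0,"y": 0,"z": 0,"rx": 0,"ry": 0,"rz": 0}]}}

```text
time_s: 21.8
tcp_pos: [0.4346, -0.1274, 0.1534]
tcp_rot: [-3.141, 0.002, 3.062]
contact_force: [0.0, 0.3, -1.0]
gripper_width: 0.189
gripper_force: 30.0
```

Call:
{"method": "send_rows", "body": {"rows": [{"hand": -1,"x": 0,"y": 0,"z": 0.15,"rx": 0,"ry": 0,"rz": 0},{"hand": -1,"x": 0,"y": 0,"z": 0.13,"rx": 0,"ry": 0,"rz": 0},{"hand": -1,"x": 0,"y": 0,"z": 0.02,"rx": 0,"ry": 0,"rz": 0},{"hand": -1,"x": 0,"y": 0,"z": 0.02,"rx": 0,"ry": 0,"rz": 0},{"hand": -1,"x": 0,"y": 0,"z": 0.01,"rx": 0,"ry": 0,"rz": 0},{"hand": -1,"x": 0,"y": 0,"z": 0.01,"rx": 0,"ry": 0,"rz": 0},{"hand": -1,"x": 0,"y": 0,"z": 0,"rx": 0,"ry": 0,"rz": 0}]}}

```text
time_s: 22.68
tcp_pos: [0.4339, -0.1272, 0.1322]
tcp_rot: [-3.142, 0.001, 3.062]
contact_force: [-0.6, 0.8, 0.8]
gripper_width: 0.186
gripper_force: 30.0
```

Call:
{"method": "send_rows", "body": {"rows": [{"hand": -0.5,"x": 0,"y": 0,"z": 0,"rx": 0,"ry": 0,"rz": 0},{"hand": -0.4,"x": 0,"y": 0,"z": 0,"rx": 0,"ry": 0,"rz": 0},{"hand": -0.2,"x": 0,"y": 0,"z": 0,"rx": 0,"ry": 0,"rz": 0},{"hand": -0.2,"x": 0,"y": 0,"z": -0.3,"rx": 0,"ry": 0,"rz": 0},{"hand": -0.2,"x": 0,"y": 0,"z": -0.7,"rx": 0,"ry": 0,"rz": 0},{"hand": -0.2,"x": 0,"y": 0,"z": -0.7,"rx": 0,"ry": 0,"rz": 0},{"hand": -1,"x": 0,"y": 0.3,"z": -0.2,"rx": 0,"ry": 0,"rz": 0},{"hand": -1,"x": 0,"y": 0.6,"z": 0,"rx": 0,"ry": 0,"rz": 0}]}}

```text
time_s: 23.68
tcp_pos: [0.439, -0.0738, 0.2474]
tcp_rot: [-3.14, 0.004, 3.06]
contact_force: [-0.2, -0.4, 0.1]
gripper_width: 0.222
gripper_force: 0.0
```

```bash
python3 - <<'E'
from h import *
s=env.sense();print(s["tcp_pos"],s["gripper_width"])
c=grab("side");np.savez("pics/s4.npz",**c);W=pts(c);Z=W[...,2]
t=grab("top");np.savez("pics/t4.npz",**t);T=pts(t)
a=cv2.resize(c["image"][200:330,230:400],None,fx=2.4,fy=2.4,interpolation=2);b=cv2.resize(t["image"][200:300,250:360],(340,312),interpolation=2)
cv2.imwrite("pics/g4.png",np.hstack([a,b]))
v,u=np.mgrid[:480,:640]
for n,cc,P,m in(("side",c,W,(u>265)&(u<330)&(v>245)&(v<285)),("top",t,T,(u>272)&(u<303)&(v>222)&(v<260))):
    m=m&(P[...,2]>.074)&(P[...,2]<.09);p=P[m];A=np.c_[p[:,:2]-p[:,:2].mean(0),np.ones(len(p))];print(n,len(p),np.linalg.lstsq(A,p[:,2],rcond=None)[0],p.mean(0))
h=cv2.cvtColor(t["image"],cv2.COLOR_BGR2HSV).astype(int)
m=(u>240)&(u<335)&(v>195)&(v<305)&(h[...,0]>15)&(h[...,0]<35)&(h[...,1]>110)
n,l,st,ce=cv2.connectedComponentsWithStats(m.astype(np.uint8))
for i in range(1,n):
    if st[i,4]>10:
        x,y,w,hh,ar=st[i];print(st[i],ray(t,x,ce[i][1],.051),ray(t,x+w,ce[i][1],.051))
E
```

```text
[ 0.43902902 -0.07379944  0.24744337] 0.2219245124366738
side 585 [ 0.01690895 -0.03832752  0.08002156] [0.51789765 0.21750786 0.08002156]
top 774 [ 0.00178668 -0.00215193  0.07865889] [0.51994399 0.2079279  0.07865889]
[263 230   9   5  36] [0.54522429 0.25975649 0.051     ] [0.54488585 0.24026938 0.051     ]
[301 232  14   6  65] [0.53936694 0.17753581 0.051     ] [0.53884087 0.14724285 0.051     ]
```

View pics/g4.png

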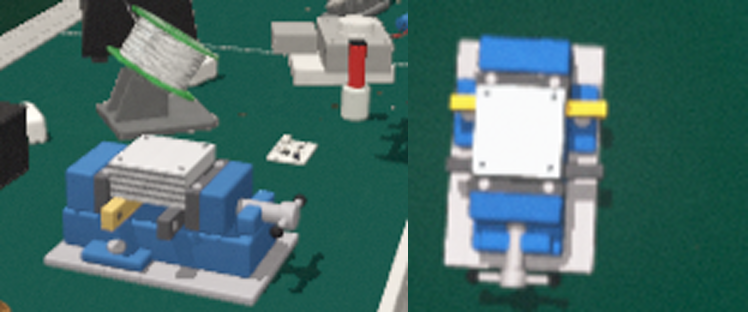

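The block looks level (slope about 0.002), the drift stands upright, and both bars stick out about evenly (crop: brass ends at x 450 and 607, dark ends at 445 and 605). Next is the feel check, dark bar first, from its -y end.

Call:
{"method": "send_rows", "body": {"rows": [{"hand": -1,"x": -0.16,"y": 0.8,"z": 0,"rx": 0,"ry": 0,"rz": 0},{"hand": -1,"x": -0.16,"y": 0.8,"z": 0,"rx": 0,"ry": 0,"rz": 0},{"hand": -1,"x": -0.16,"y": 0.8,"z": 0.2,"rx": 0,"ry": 0,"rz": 0},{"hand": -1,"x": -0.16,"y": 0.7,"z": 0.6,"rx": 0,"ry": 0,"rz": 0},{"hand": -1,"x": 0,"y": 0,"z": 0.6,"rx": 0,"ry": 0,"rz": 0},{"hand": -1,"x": 0,"y": 0,"z": 0.3,"rx": 0,"ry": 0,"rz": 0},{"hand": -1,"x": 0,"y": 0,"z": 0,"rx": 0,"ry": 0,"rz": 0},{"hand": -1,"x": 0,"y": 0,"z": 0,"rx": 0,"ry": 0,"rz": 0}]}}

```text
time_s: 24.78
tcp_pos: [0.4918, 0.1087, 0.1446]
tcp_rot: [3.141, 0.001, 3.062]
contact_force: [-0.5, -0.3, 0.8]
gripper_width: -0.001
gripper_force: 0.0
```

```bash
python3 - <<'E'
from h import *
for _ in range(6):
    s=env.sense();print(s["tcp_pos"].round(4),s["contact_force"].round(2),s["torque"].round(3))
print(s["gripper_width"])
c=grab("side");np.savez("pics/s5.npz",**c)
cv2.imwrite("pics/g5.png",cv2.resize(c["image"][190:330,230:400],None,fx=4,fy=4,interpolation=2))
E
```

```text
[0.4918 0.1087 0.1446] [-0.49 -0.26  0.81] [ 0.026 -0.009  0.018]
[0.4918 0.1087 0.1446] [-0.49 -0.26  0.81] [ 0.026 -0.009  0.018]
[0.4918 0.1087 0.1446] [-0.49 -0.26  0.81] [ 0.026 -0.009  0.018]
[0.4918 0.1087 0.1446] [-0.49 -0.26  0.81] [ 0.026 -0.009  0.018]
[0.4918 0.1087 0.1446] [-0.49 -0.26  0.81] [ 0.026 -0.009  0.018]
[0.4918 0.1087 0.1446] [-0.49 -0.26  0.81] [ 0.026 -0.009  0.018]
-0.0013274294276514255
```

View pics/g5.png

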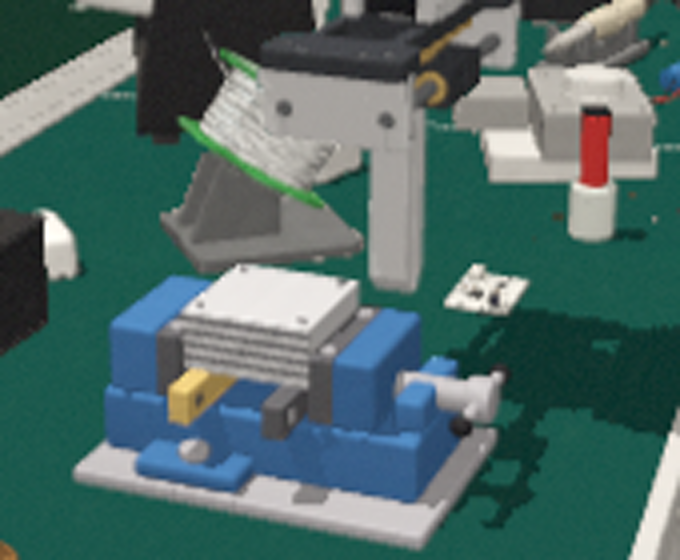

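Fingers are closed behind the block on the far (-y) side, at crop (395,285), in line with the dark bar. I'll lower to bar height and approach slowly.

Call:
{"method": "send_rows", "body": {"rows": [{"hand": -1,"x": 0,"y": 0,"z": 0.18,"rx": 0,"ry": 0,"rz": 0},{"hand": -1,"x": 0,"y": 0.15,"z": 0,"rx": 0,"ry": 0,"rz": 0},{"hand": -1,"x": 0,"y": 0.12,"z": 0,"rx": 0,"ry": 0,"rz": 0},{"hand": -1,"x": 0,"y": 0.02,"z": 0,"rx": 0,"ry": 0,"rz": 0},{"hand": -1,"x": 0,"y": 0.01,"z": 0,"rx": 0,"ry": 0,"rz": 0},{"hand": -1,"x": 0,"y": 0.01,"z": 0,"rx": 0,"ry": 0,"rz": 0},{"hand": -1,"x": 0,"y": 0.01,"z": 0,"rx": 0,"ry": 0,"rz": 0},{"hand": -1,"x": 0,"y": 0,"z": 0,"rx": 0,"ry": 0,"rz": 0}]}}

```text
time_s: 25.82
tcp_pos: [0.4926, 0.1281, 0.1332]
tcp_rot: [3.142, 0.0, 3.062]
contact_force: [0.1, 0.3, -0.6]
gripper_width: 0.004
gripper_force: 0.0
```

Call:
{"method": "send_rows", "body": {"rows": [{"hand": -1,"x": 0,"y": 0.01,"z": 0,"rx": 0,"ry": 0,"rz": 0},{"hand": -1,"x": 0,"y": 0.01,"z": 0,"rx": 0,"ry": 0,"rz": 0},{"hand": -1,"x": 0,"y": 0.01,"z": 0,"rx": 0,"ry": 0,"rz": 0}]}}

```text
time_s: 26.2
tcp_pos: [0.4928, 0.13, 0.1332]
tcp_rot: [3.142, 0.0, 3.062]
contact_force: [0.1, 0.6, -0.7]
gripper_width: 0.003
gripper_force: 0.0
```

Call:
{"method": "send_rows", "body": {"rows": [{"hand": -1,"x": 0,"y": 0.01,"z": 0,"rx": 0,"ry": 0,"rz": 0},{"hand": -1,"x": 0,"y": 0.01,"z": 0,"rx": 0,"ry": 0,"rz": 0}]}}

```text
time_s: 26.45
tcp_pos: [0.4929, 0.1312, 0.1332]
tcp_rot: [3.141, 0.0, 3.062]
contact_force: [-0.1, -0.3, 0.6]
gripper_width: 0.002
gripper_force: 0.0
```

Call:
{"method": "send_rows", "body": {"rows": [{"hand": -1,"x": 0,"y": 0.01,"z": 0,"rx": 0,"ry": 0,"rz": 0},{"hand": -1,"x": 0,"y": 0.01,"z": 0,"rx": 0,"ry": 0,"rz": 0},{"hand": -1,"x": 0,"y": 0.01,"z": 0,"rx": 0,"ry": 0,"rz": 0}]}}

```text
time_s: 26.82
tcp_pos: [0.493, 0.133, 0.1332]
tcp_rot: [3.141, 0.0, 3.062]
contact_force: [0.5, -0.4, 0.4]
gripper_width: 0.005
gripper_force: 0.0
```

Call:
{"method": "send_rows", "body": {"rows": [{"hand": -1,"x": 0,"y": 0.005,"z": 0,"rx": 0,"ry": 0,"rz": 0},{"hand": -1,"x": 0,"y": 0.005,"z": 0,"rx": 0,"ry": 0,"rz": 0}]}}

```text
time_s: 27.08
tcp_pos: [0.493, 0.1336, 0.1332]
tcp_rot: [3.142, 0.0, 3.062]
contact_force: [0.4, 1.3, 0.3]
gripper_width: 0.006
gripper_force: 0.0
```

Call:
{"method": "send_rows", "body": {"rows": [{"hand": -1,"x": 0,"y": 0.005,"z": 0,"rx": 0,"ry": 0,"rz": 0},{"hand": -1,"x": 0,"y": 0.005,"z": 0,"rx": 0,"ry": 0,"rz": 0},{"hand": -1,"x": 0,"y": 0.005,"z": 0,"rx": 0,"ry": 0,"rz": 0}]}}

```text
time_s: 27.45
tcp_pos: [0.4931, 0.1345, 0.1332]
tcp_rot: [3.141, 0.0, 3.062]
contact_force: [0.5, 0.5, -0.6]
gripper_width: 0.005
gripper_force: 0.0
```

Call:
{"method": "send_rows", "body": {"rows": [{"hand": -1,"x": 0,"y": 0.005,"z": 0,"rx": 0,"ry": 0,"rz": 0}]}}

```text
time_s: 27.58
tcp_pos: [0.4931, 0.1348, 0.1332]
tcp_rot: [3.142, 0.0, 3.062]
contact_force: [-0.0, 1.0, 0.5]
gripper_width: 0.004
gripper_force: 0.0
```

Call:
{"method": "send_rows", "body": {"rows": [{"hand": -1,"x": 0,"y": 0.005,"z": 0,"rx": 0,"ry": 0,"rz": 0},{"hand": -1,"x": 0,"y": 0.005,"z": 0,"rx": 0,"ry": 0,"rz": 0},{"hand": -1,"x": 0,"y": 0.005,"z": 0,"rx": 0,"ry": 0,"rz": 0}]}}

```text
time_s: 27.95
tcp_pos: [0.4932, 0.1356, 0.1332]
tcp_rot: [3.142, -0.0, 3.062]
contact_force: [0.2, 0.4, -0.0]
gripper_width: 0.003
gripper_force: 0.0
```

Call:
{"method": "send_rows", "body": {"rows": [{"hand": -1,"x": 0,"y": 0.005,"z": 0,"rx": 0,"ry": 0,"rz": 0},{"hand": -1,"x": 0,"y": 0.005,"z": 0,"rx": 0,"ry": 0,"rz": 0},{"hand": -1,"x": 0,"y": 0.005,"z": 0,"rx": 0,"ry": 0,"rz": 0}]}}

```text
time_s: 28.32
tcp_pos: [0.4933, 0.1366, 0.1332]
tcp_rot: [3.142, 0.0, 3.062]
contact_force: [0.4, -0.7, -0.4]
gripper_width: 0.002
gripper_force: 0.0
```

Call:
{"method": "send_rows", "body": {"rows": [{"hand": -1,"x": 0,"y": 0.005,"z": 0,"rx": 0,"ry": 0,"rz": 0},{"hand": -1,"x": 0,"y": 0.005,"z": 0,"rx": 0,"ry": 0,"rz": 0},{"hand": -1,"x": 0,"y": 0.005,"z": 0,"rx": 0,"ry": 0,"rz": 0}]}}

```text
time_s: 28.7
tcp_pos: [0.4933, 0.1375, 0.1331]
tcp_rot: [3.142, -0.0, 3.062]
contact_force: [0.0, 0.3, -0.7]
gripper_width: 0.007
gripper_force: 0.0
```

```bash
python3 - <<'E'
from h import *
c=grab("side");a=np.load("pics/s5.npz")["image"]
d=cv2.absdiff(c["image"],a)[270:305,270:315];print("near-end diff",d.mean(),d.max())
t=grab("top");b=np.load("pics/t4.npz")["image"]
cv2.imwrite("pics/g6.png",np.hstack([cv2.resize(t["image"][220:290,250:340],(390,303),interpolation=2),cv2.resize(c["image"][230:310,260:363],(390,303),interpolation=2)]))
E
```

```text
near-end diff 1.2135449735449735 7
```

View pics/g6.png

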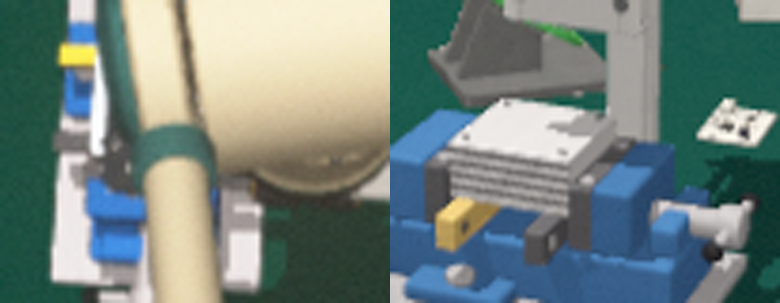

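The near end of the dark bar (right half, near (545,240)) is unmoved (diff at noise level), and the finger is still free at (630,120). I'll continue slowly.

Call:
{"method": "send_rows", "body": {"rows": [{"hand": -1,"x": 0,"y": 0.005,"z": 0,"rx": 0,"ry": 0,"rz": 0},{"hand": -1,"x": 0,"y": 0.005,"z": 0,"rx": 0,"ry": 0,"rz": 0},{"hand": -1,"x": 0,"y": 0.005,"z": 0,"rx": 0,"ry": 0,"rz": 0}]}}

```text
time_s: 29.18
tcp_pos: [0.4935, 0.1384, 0.1332]
tcp_rot: [3.142, 0.0, 3.062]
contact_force: [-0.1, 0.1, -0.4]
gripper_width: 0.005
gripper_force: 0.0
```

Call:
{"method": "send_rows", "body": {"rows": [{"hand": -1,"x": 0,"y": 0.005,"z": 0,"rx": 0,"ry": 0,"rz": 0},{"hand": -1,"x": 0,"y": 0.005,"z": 0,"rx": 0,"ry": 0,"rz": 0},{"hand": -1,"x": 0,"y": 0.005,"z": 0,"rx": 0,"ry": 0,"rz": 0}]}}

```text
time_s: 29.55
tcp_pos: [0.4935, 0.1392, 0.1332]
tcp_rot: [3.142, 0.0, 3.062]
contact_force: [0.7, -0.5, 0.3]
gripper_width: 0.007
gripper_force: 0.0
```

Call:
{"method": "send_rows", "body": {"rows": [{"hand": -1,"x": 0,"y": 0.005,"z": 0,"rx": 0,"ry": 0,"rz": 0},{"hand": -1,"x": 0,"y": 0.005,"z": 0,"rx": 0,"ry": 0,"rz": 0},{"hand": -1,"x": 0,"y": 0.005,"z": 0,"rx": 0,"ry": 0,"rz": 0}]}}

```text
time_s: 29.92
tcp_pos: [0.4936, 0.1402, 0.1332]
tcp_rot: [3.142, 0.0, 3.062]
contact_force: [0.4, 0.7, 0.2]
gripper_width: 0.006
gripper_force: 0.0
```

Call:
{"method": "send_rows", "body": {"rows": [{"hand": -1,"x": 0,"y": 0.005,"z": 0,"rx": 0,"ry": 0,"rz": 0},{"hand": -1,"x": 0,"y": 0.005,"z": 0,"rx": 0,"ry": 0,"rz": 0},{"hand": -1,"x": 0,"y": 0.005,"z": 0,"rx": 0,"ry": 0,"rz": 0},{"hand": -1,"x": 0,"y": 0.003,"z": 0,"rx": 0,"ry": 0,"rz": 0}]}}

```text
time_s: 30.42
tcp_pos: [0.4937, 0.1412, 0.1332]
tcp_rot: [3.142, -0.0, 3.062]
contact_force: [0.2, -0.4, -0.8]
gripper_width: 0.006
gripper_force: 0.0
```

Call:
{"method": "send_rows", "body": {"rows": [{"hand": -1,"x": 0,"y": 0.005,"z": 0,"rx": 0,"ry": 0,"rz": 0},{"hand": -1,"x": 0,"y": 0.005,"z": 0,"rx": 0,"ry": 0,"rz": 0},{"hand": -1,"x": 0,"y": 0.005,"z": 0,"rx": 0,"ry": 0,"rz": 0}]}}

```text
time_s: 30.8
tcp_pos: [0.4937, 0.1418, 0.1332]
tcp_rot: [-3.141, 0.0, 3.063]
contact_force: [-0.6, -2.9, 0.5]
gripper_width: 0.004
gripper_force: 1.2
```

Call:
{"method": "send_rows", "body": {"rows": [{"hand": -1,"x": 0,"y": 0,"z": 0,"rx": 0,"ry": 0,"rz": 0},{"hand": -1,"x": 0,"y": 0,"z": 0,"rx": 0,"ry": 0,"rz": 0}]}}

```text
time_s: 31.05
tcp_pos: [0.4937, 0.1419, 0.1332]
tcp_rot: [-3.141, -0.0, 3.062]
contact_force: [0.4, -2.6, 0.1]
gripper_width: 0.007
gripper_force: 1.2
```

Call:
{"method": "send_rows", "body": {"rows": [{"hand": -1,"x": 0,"y": 0,"z": 0,"rx": 0,"ry": 0,"rz": 0},{"hand": -1,"x": 0,"y": 0,"z": 0,"rx": 0,"ry": 0,"rz": 0}]}}

```text
time_s: 31.3
tcp_pos: [0.4936, 0.142, 0.1332]
tcp_rot: [-3.141, -0.0, 3.062]
contact_force: [-0.4, -2.8, 0.2]
gripper_width: 0.005
gripper_force: 1.3
```

The dark bar holds a steady 2.7 N without moving, so it is gripped. Backing off and moving across to the brass one.

Call:
{"method": "send_rows", "body": {"rows": [{"hand": -1,"x": 0,"y": -0.13,"z": 0,"rx": 0,"ry": 0,"rz": 0},{"hand": -1,"x": -0.35,"y": 0,"z": 0,"rx": 0,"ry": 0,"rz": 0},{"hand": -1,"x": -0.38,"y": 0,"z": 0,"rx": 0,"ry": 0,"rz": 0},{"hand": -1,"x": 0,"y": 0,"z": 0,"rx": 0,"ry": 0,"rz": 0},{"hand": -1,"x": 0,"y": 0,"z": 0,"rx": 0,"ry": 0,"rz": 0},{"hand": -1,"x": 0,"y": 0,"z": 0,"rx": 0,"ry": 0,"rz": 0}]}}

```text
time_s: 32.05
tcp_pos: [0.5356, 0.1309, 0.133]
tcp_rot: [3.141, -0.001, 3.062]
contact_force: [0.2, 0.1, 0.2]
gripper_width: 0.006
gripper_force: 0.0
```

Call:
{"method": "send_rows", "body": {"rows": [{"hand": -1,"x": 0,"y": 0.01,"z": 0,"rx": 0,"ry": 0,"rz": 0},{"hand": -1,"x": 0,"y": 0.01,"z": 0,"rx": 0,"ry": 0,"rz": 0},{"hand": -1,"x": 0,"y": 0.005,"z": 0,"rx": 0,"ry": 0,"rz": 0},{"hand": -1,"x": 0,"y": 0.005,"z": 0,"rx": 0,"ry": 0,"rz": 0}]}}

```text
time_s: 32.55
tcp_pos: [0.5369, 0.1327, 0.1332]
tcp_rot: [3.141, 0.0, 3.062]
contact_force: [-0.4, -0.1, -0.1]
gripper_width: 0.012
gripper_force: 0.0
```

Call:
{"method": "send_rows", "body": {"rows": [{"hand": -1,"x": 0,"y": 0.005,"z": 0,"rx": 0,"ry": 0,"rz": 0},{"hand": -1,"x": 0,"y": 0.005,"z": 0,"rx": 0,"ry": 0,"rz": 0},{"hand": -1,"x": 0,"y": 0.005,"z": 0,"rx": 0,"ry": 0,"rz": 0}]}}

```text
time_s: 32.92
tcp_pos: [0.537, 0.1336, 0.1332]
tcp_rot: [3.141, -0.0, 3.062]
contact_force: [0.4, -0.1, -0.2]
gripper_width: 0.003
gripper_force: 0.0
```

Call:
{"method": "send_rows", "body": {"rows": [{"hand": -1,"x": 0,"y": 0.005,"z": 0,"rx": 0,"ry": 0,"rz": 0},{"hand": -1,"x": 0,"y": 0.005,"z": 0,"rx": 0,"ry": 0,"rz": 0},{"hand": -1,"x": 0,"y": 0.005,"z": 0,"rx": 0,"ry": 0,"rz": 0}]}}

```text
time_s: 33.3
tcp_pos: [0.5371, 0.1345, 0.1332]
tcp_rot: [3.141, -0.0, 3.062]
contact_force: [-0.4, -0.3, 0.1]
gripper_width: 0.006
gripper_force: 0.0
```

Call:
{"method": "send_rows", "body": {"rows": [{"hand": -1,"x": 0,"y": 0.005,"z": 0,"rx": 0,"ry": 0,"rz": 0},{"hand": -1,"x": 0,"y": 0.005,"z": 0,"rx": 0,"ry": 0,"rz": 0},{"hand": -1,"x": 0,"y": 0.005,"z": 0,"rx": 0,"ry": 0,"rz": 0}]}}

```text
time_s: 33.67
tcp_pos: [0.5371, 0.1354, 0.1332]
tcp_rot: [3.142, -0.0, 3.062]
contact_force: [0.7, 0.5, -0.8]
gripper_width: 0.006
gripper_force: 0.0
```

Call:
{"method": "send_rows", "body": {"rows": [{"hand": -1,"x": 0,"y": 0.005,"z": 0,"rx": 0,"ry": 0,"rz": 0},{"hand": -1,"x": 0,"y": 0.005,"z": 0,"rx": 0,"ry": 0,"rz": 0},{"hand": -1,"x": 0,"y": 0.005,"z": 0,"rx": 0,"ry": 0,"rz": 0}]}}

```text
time_s: 34.05
tcp_pos: [0.5372, 0.1363, 0.1332]
tcp_rot: [3.141, 0.0, 3.062]
contact_force: [-0.4, -1.0, 0.7]
gripper_width: 0.006
gripper_force: 0.0
```

Call:
{"method": "send_rows", "body": {"rows": [{"hand": -1,"x": 0,"y": 0.005,"z": 0,"rx": 0,"ry": 0,"rz": 0},{"hand": -1,"x": 0,"y": 0.003,"z": 0,"rx": 0,"ry": 0,"rz": 0}]}}

```text
time_s: 34.3
tcp_pos: [0.5373, 0.1367, 0.1332]
tcp_rot: [3.141, 0.0, 3.062]
contact_force: [-0.8, -0.5, -0.2]
gripper_width: 0.007
gripper_force: 0.0
```

Call:
{"method": "send_rows", "body": {"rows": [{"hand": -1,"x": 0,"y": 0.005,"z": 0,"rx": 0,"ry": 0,"rz": 0},{"hand": -1,"x": 0,"y": 0.005,"z": 0,"rx": 0,"ry": 0,"rz": 0},{"hand": -1,"x": 0,"y": 0.003,"z": 0,"rx": 0,"ry": 0,"rz": 0}]}}

```text
time_s: 34.67
tcp_pos: [0.5373, 0.1375, 0.1332]
tcp_rot: [3.142, 0.0, 3.062]
contact_force: [0.6, -0.2, -0.3]
gripper_width: 0.002
gripper_force: 0.0
```

Call:
{"method": "send_rows", "body": {"rows": [{"hand": -1,"x": 0,"y": 0.005,"z": 0,"rx": 0,"ry": 0,"rz": 0},{"hand": -1,"x": 0,"y": 0.005,"z": 0,"rx": 0,"ry": 0,"rz": 0},{"hand": -1,"x": 0,"y": 0.003,"z": 0,"rx": 0,"ry": 0,"rz": 0}]}}

```text
time_s: 35.05
tcp_pos: [0.5374, 0.1383, 0.1332]
tcp_rot: [3.142, 0.0, 3.062]
contact_force: [0.1, 0.2, 1.0]
gripper_width: 0.005
gripper_force: 0.0
```

Call:
{"method": "send_rows", "body": {"rows": [{"hand": -1,"x": 0,"y": 0.005,"z": 0,"rx": 0,"ry": 0,"rz": 0},{"hand": -1,"x": 0,"y": 0.005,"z": 0,"rx": 0,"ry": 0,"rz": 0},{"hand": -1,"x": 0,"y": 0.003,"z": 0,"rx": 0,"ry": 0,"rz": 0}]}}

```text
time_s: 35.42
tcp_pos: [0.5374, 0.1388, 0.1332]
tcp_rot: [-3.141, 0.0, 3.063]
contact_force: [-0.8, -1.3, 0.8]
gripper_width: 0.006
gripper_force: 0.8
```

Call:
{"method": "send_rows", "body": {"rows": [{"hand": -1,"x": 0,"y": 0.003,"z": 0,"rx": 0,"ry": 0,"rz": 0},{"hand": -1,"x": 0,"y": 0.002,"z": 0,"rx": 0,"ry": 0,"rz": 0}]}}

```text
time_s: 35.67
tcp_pos: [0.5374, 0.1389, 0.1332]
tcp_rot: [-3.141, -0.0, 3.063]
contact_force: [-0.4, -3.4, 0.9]
gripper_width: 0.003
gripper_force: 1.7
```

Call:
{"method": "send_rows", "body": {"rows": [{"hand": -1,"x": 0,"y": 0,"z": 0,"rx": 0,"ry": 0,"rz": 0},{"hand": -1,"x": 0,"y": 0,"z": 0,"rx": 0,"ry": 0,"rz": 0}]}}

```text
time_s: 35.92
tcp_pos: [0.5374, 0.1389, 0.1332]
tcp_rot: [-3.141, -0.0, 3.063]
contact_force: [-0.2, -5.0, 1.3]
gripper_width: 0.01
gripper_force: 2.3
```

Call:
{"method": "send_rows", "body": {"rows": [{"hand": -1,"x": 0,"y": 0,"z": 0,"rx": 0,"ry": 0,"rz": 0},{"hand": -1,"x": 0,"y": 0,"z": 0,"rx": 0,"ry": 0,"rz": 0}]}}

```text
time_s: 36.17
tcp_pos: [0.5374, 0.1389, 0.1332]
tcp_rot: [-3.141, -0.0, 3.063]
contact_force: [-0.1, -5.5, 0.3]
gripper_width: 0.008
gripper_force: 2.6
```

Brass holds firm, though the push crept to about 5 N. I'll ease to about 3 N, hold briefly, then retreat.

Call:
{"method": "send_rows", "body": {"rows": [{"hand": -1,"x": 0,"y": -0.005,"z": 0,"rx": 0,"ry": 0,"rz": 0},{"hand": -1,"x": 0,"y": 0,"z": 0,"rx": 0,"ry": 0,"rz": 0},{"hand": -1,"x": 0,"y": 0,"z": 0,"rx": 0,"ry": 0,"rz": 0},{"hand": -1,"x": 0,"y": 0,"z": 0,"rx": 0,"ry": 0,"rz": 0}]}}

```text
time_s: 36.67
tcp_pos: [0.5374, 0.1388, 0.1332]
tcp_rot: [-3.141, 0.0, 3.062]
contact_force: [-0.1, -5.7, -0.0]
gripper_width: 0.004
gripper_force: 2.6
```

Call:
{"method": "send_rows", "body": {"rows": [{"hand": -1,"x": 0,"y": -0.1,"z": 0,"rx": 0,"ry": 0,"rz": 0},{"hand": -1,"x": 0,"y": -0.3,"z": 0,"rx": 0,"ry": 0,"rz": 0},{"hand": -1,"x": 0,"y": 0,"z": -0.7,"rx": 0,"ry": 0,"rz": 0},{"hand": -1,"x": 0,"y": 0,"z": -0.8,"rx": 0,"ry": 0,"rz": 0},{"hand": -1,"x": 0.6,"y": 0,"z": -0.6,"rx": 0,"ry": 0,"rz": 0},{"hand": -1,"x": 0.8,"y": -0.3,"z": 0,"rx": 0,"ry": 0,"rz": 0},{"hand": -1,"x": 0.8,"y": -0.3,"z": 0,"rx": 0,"ry": 0,"rz": 0},{"hand": -1,"x": 0,"y": 0,"z": 0,"rx": 0,"ry": 0,"rz": 0}]}}

```text
time_s: 37.67
tcp_pos: [0.397, 0.089, 0.259]
tcp_rot: [3.141, -0.002, 3.061]
contact_force: [0.1, -0.2, 0.0]
gripper_width: 0.004
gripper_force: 0.0
```

```bash
python3 - <<'E'
from h import *
s=env.sense();print(s["tcp_pos"],s["time_s"])
c=grab("side");t=grab("top");W=pts(t)
v,u=np.mgrid[:480,:640]
m=(u>272)&(u<303)&(v>222)&(v<260)&(W[...,2]>.072)&(W[...,2]<.09);p=W[m];A=np.c_[p[:,:2]-p[:,:2].mean(0),np.ones(len(p))];print(len(p),np.linalg.lstsq(A,p[:,2],rcond=None)[0])
a=np.load("pics/s4.npz")["image"]
for n,y0,y1,x0,x1 in(("bars",270,305,270,315),("block",245,285,270,325),("bottle",310,372,205,245),("counter",350,385,285,330),("board",255,272,338,365),("drift",205,255,365,395)):
    d=cv2.absdiff(c["image"],a)[y0:y1,x0:x1];print(n,d.mean().round(2),d.max())
cv2.imwrite("pics/g7.png",np.hstack([cv2.resize(c["image"][190:390,190:410],(440,400)),cv2.resize(t["image"][200:310,250:350],(360,400))]))
E
```

```text
[0.39701072 0.0889554  0.25898997] 37.675
775 [0.00278127 0.00117295 0.07863257]
bars 1.21 20
block 0.96 10
bottle 1.38 12
counter 1.13 12
board 1.35 9
drift 2.4 104
```

View pics/g7.png

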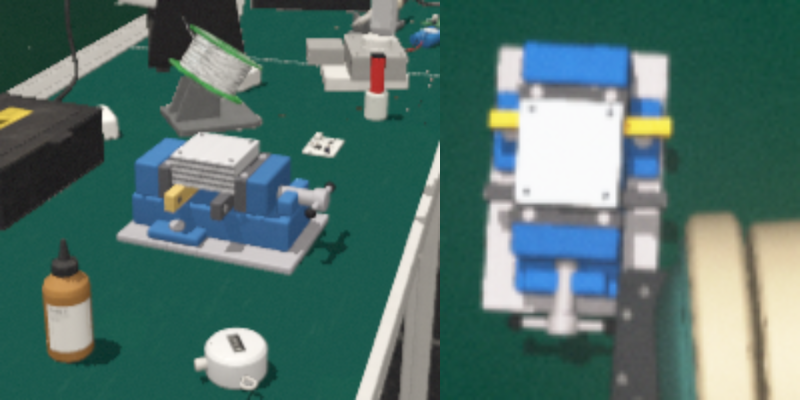

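Final look: block is level (slope under 0.003), the bars are centred and unmoved (left view (178,197) and (222,207)), the drift stands upright at (377,85), and the bottle, counter and board are unchanged.

```bash
python3 -c "
from bench import env
print(env.hand_in())"
```

```text
the job is handed in; nothing more can be done
None
```

Job handed in at about 38 s: the block is bedded and level on both parallels, each held without sliding in the push check (dark at 2.7 N; brass crept to 5.7 N, above the 2–4 N range), the drift is back upright on the bench, and the bottle, board and counter have not moved.

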